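# Unlatch the inspection camera, draw its tube out to the groove and hold it

### The arm

A 6-joint arm with a two-finger parallel gripper is mounted at the origin on the work surface. World frame = base frame: x ahead of the robot, y to its left, z up, the work surface at z = 0. Lengths are in m, angles in rad, forces in N, time in s.
With the tool pointing down it reaches from about 0.375 to 0.9 m from the base axis. Payload 3.1 kg.
Tool frame: the origin (TCP) lies midway between the tips of the shut fingers; the grasp point (between the pads) lies 19 mm behind it (manip.grasp_offset is the distance from the TCP to the grasp point, in m); z points along the fingers, y is the line along which they close (so a half turn about z gives the same grasp; the last joint's range is limited). The gripper opens to 85 mm and grips with 20 to 120 N. Pads are 22 mm wide; open, the fingers measure 114 mm over their backs; the gripper's body (76 mm by 85 mm) begins 54 mm behind the grasp point. The pads swing forward as they close: fully open they stand 13 mm farther back than shut.
Start: joints at [-1.496, 0.527, 1.433, -0, 1.181, -0.178], TCP at [0.157, -0.605, 0.231] pointing down, gripper open.
Joint ranges: [-3.08, 3.08], [-0.75, 2.2], [0.22, 2.44], [-1.43, 4.57], [0, 2.65], [-2.85, 2.85]. Speed limits (rad/s): [2.79, 2.79, 3.14, 3.14, 3.14, 3.14].

### API

Orientations are given as a unit quaternion [x, y, z, w].
In Python, from station import sensors, cams, order, manip gives the robot as it stands.
- The arm moves only by the tool move_arm, never from a script. Its argument "targets" is a list of rows, each an object of numbers: "dx", "dy", "dz": the shift along the world's x, y, z normalised to -1 to 1, where 1 is 25 mm; "rx", "ry", "rz": the turn, a rotation vector about the world's x, y, z normalised to -1 to 1, where 1 is 30 degrees. A call has exactly 10 rows; each row shifts and turns the commanded pose from where the row before left it; what a row does not reach is not made up. A row lasts 1/8 s, in which the tool goes at most 62.5 mm and 10.7 degrees, less where a joint would pass 70% of its speed; a pose out of reach is approached as far as the arm can. A call with a number of a shift or a turn outside -1 to 1 is refused whole. A call with a gripper value outside its range is refused whole. "claw" is the opening in per cent of the stroke, from 0 (shut) to 100 (fully open), set as the call begins (left out, the last holds). The fingers move at their own pace and stop on an object; "newtons" is the grip in N (left out, the last holds). Time passes only in rows, so rows that do not move let the fingers close, or fill a call up. It gives the time, the measured TCP pose, the force, the opening and the grip force at its end, in the units of the state.
- sensors.sense(): the state, without advancing time (a new reading comes with each control period).
- cams.snapshot(name): name is "side" or "top"; returns the picture (400x640x3 uint8, red, green, blue); there is no depth.
- cams.camera_model(name): a dict with "fx", "fy", "cx", "cy" (pixels), "extrinsics" (4x4, takes a point from world to camera coordinates). Camera axes: x right, y down, z forward; pixel columns grow to the right and rows downward; lengths in m; the calibration is good to about 2 mm. A picture is of the moment at which its call begins. camera_model takes no time and is no camera call.
- order.sign_off(): hands the job in; it is judged then, once.
The state is a dict: "t": time; "q": joint angles; "qd": joint speeds; "tau": joint torques, N m; "tcp_pos": TCP position; "tool_rot": TCP orientation; "force": force on the tool from outside, world axes, zero at the start; "ft_torque": the same for the moment, N m; "finger_gap": opening from 0.0 (shut) to 1.0 (fully open); "gripper_force": force on a finger pad.
Only numpy, scipy, OpenCV 4.12 (cv2) and the standard library are available. Lean on these libraries where they do the work, as an engineer would, in place of code of your own. Each camera call takes 0.05 s, during which the arm holds its last target. There are 200 camera calls.

### The job

Turn the catch on the little microscope stand clockwise until its pointer stands on the index mark, so that its finger is swung off the camera's collar. Then take the camera by its round black body and draw it gently straight up out of its snug sleeve, without jamming it, until the groove round its tube is level with the sleeve's mouth (30 mm up), and stay there: the program finishes while the gripper is still holding the camera at that height. Do not pull it right out, leave the catch at its mark, and do not disturb the other things on the bench.

Things in the scene. Friction and masses are not known exactly. Their poses are not given: they have to be found in the camera images.
- stand: Low fixed microscope stand: black base plate (-90 to 110 mm in x, -85 to 145 mm in y, 12 mm thick), steel column 82 mm along +x, aluminium sleeve block 60 x 60 mm with its top 108 mm above the bench; only camera and catch stand higher. Origin on the bench straight below the sleeve's bore, z up; the catch's axis is 85 mm along +y. Position and yaw vary.
- sleeve_mouth (a point): Centre of the mouth of the vertical through bore, on top of the sleeve block, 108 mm above the bench; axes as the stand's. The bore is 50 mm long and 25 mm wide, for a 24 mm tube (1 mm play in all).
- camera: Loose inspection camera, 0.2 to 0.42 kg, upright in the sleeve. Origin: centre of the underside of its collar (60 mm wide, 7 mm thick), which starts seated on the sleeve. Below it a steel tube 24 mm wide, 55 mm long, grooved 30 mm down. Above it the round black body, 36 mm wide, from 7 to 64 mm, then a stub to 72 mm. Only its weight and sliding friction hold it down; let go, it drops back.
- camera_grip (a point): Point on the camera's axis, half-way up the black body, 40 mm above the collar's underside: 40 mm above the sleeve's mouth at the start, 70 mm above it when the groove is level with the mouth.
- catch (a joint): Angle of the catch (rad), growing clockwise seen from above, about the vertical axis through point catch_grip; it stays where left (friction 0.05 N m, stops at -0.4 and 1.9). At 0 its finger points along the stand's -y over the camera's collar and blocks it (starts within 0.25 of this); at 1.2 its pointer, opposite the finger, is on the index mark and the collar is free.
- catch_grip (a point): On the catch's axis at grip height, 148 mm above the bench; axes as the stand's, they do not turn. Black bar grip 44 long, 14 wide (pinch this), 123 to 160 mm above the bench, in line with the steel finger below it, which is 14 mm wide, reaches 64 mm from the axis, at 117 to 123 mm, 2 mm above the collar. A short pointer under the bar's other end; below, a 72 mm round dial.
- index_mark (a point): Outer end of the index mark, a white line with dark edges on the dial's rim, 34 mm from the catch's axis. The pointer stands on it at joint value 1.2.
- spool: Solder spool standing on the bench, 52 mm in diameter, 35 mm high; origin under its centre. Leave alone. It stands beside the stand's -y edge.
- cleaner: Brass tip cleaner, a round pot 70 mm wide and 50 mm high; origin under its centre. Leave alone. Beside the stand's -y edge.
- flux: Small amber jar 34 mm wide, 75 mm high; origin under its centre. Leave alone. Beside the stand's +y edge.
- parts_tray: Grey divided tray 100 x 140 mm, 22 mm high; origin under its centre. Leave alone.
- driver: Screwdriver 160 mm long lying on the bench. Leave alone.
- tweezers: Steel tweezers 120 mm long, 5 mm thick, lying on the bench. Leave alone.
Mind the look-alikes: they are no part of the job. Leave any green, red or turquoise look-alike of the camera alone.

How it is judged:
On the way, in this order (a step that is already met when the one before it is completed fails the run):
1. the catch is turned to its index mark while the camera is still down in its sleeve (value of joint catch between 1.08 and 1.32 rad and z of camera_grip in the frame of sleeve_mouth below 0.045 m), for 0.3 s.
2. the camera is drawn up to the groove with the catch at its mark (value of joint catch between 1.08 and 1.32 rad and z of camera_grip in the frame of sleeve_mouth between 0.064 and 0.076 m), for 0.2 s.
At the end, for the whole second after the job is handed in: The fingers hold the camera still, 24 to 36 mm above its seat, upright within 0.06 rad, centred on the sleeve within 6 mm, pressing on the stand under 15 N; the catch is within 0.12 rad of its mark (1.2 rad); other things moved under 30 mm (all of step 2 and angle between the z axis of camera and the z axis of stand, either way round below 0.06 rad and horizontal distance between camera_grip and sleeve_mouth below 0.006 m and linear speed of camera below 0.02 m/s and contact force between the fingers and camera above 2 N and contact force between camera and stand below 15 N and distance of each of spool, cleaner, flux, parts_tray, driver, tweezers from where it was at the start of the episode below 0.03 m); the arm keeps its last pose, push and grip.
It fails at once if the camera is pulled nearly out of its sleeve (more than 42 mm up) (z of camera_grip in the frame of sleeve_mouth above 0.082 m).
It fails at once if the camera is jammed or forced: more than 40 N between it and the stand or its catch (contact force between camera and stand above 40 N).
It fails at once if another thing on the bench is disturbed (moved more than 30 mm) (distance of any of spool, cleaner, flux, parts_tray, driver, tweezers from where it was at the start of the episode above 0.03 m).
It also fails if it takes over 40 s, if anything falls off the work surface, if the arm or the gripper's body presses on something with over 40 N, if the wrist force passes 120 N, or if a joint passes its speed limit or range.

## Working session

There is one attempt and no reset: what is moved stays moved. The work goes in short steps, Python scripts to look and compute and a tool call to move; the robot and the scene stay as the last step left them, time stands still between calls to the robot, and variables do not carry over. Pictures are saved under pics/ and viewed, at most 10 in all, crops included, and the job is handed in when it is done.

Besides the shell and the picture viewer there is one more tool, called as name(argument=value, ...) on one line, values as JSON. move_arm: Moves the arm, as the interface text tells. Scaled input: -1 to 1 covers 25 mm each way for a shift and 30 degrees each way for a turn. Its arguments: {"type":"object","properties":{"targets":{"type":"array"},"claw":{"type":"number"},"newtons":{"type":"number"}},"required":["targets"]}

```bash
mkdir -p pics; ls; python3 - <<'E'
from station import sensors,cams,manip
import cv2,numpy as np
for n in("top","side"):
    cv2.imwrite(f"pics/{n}0.png",cams.snapshot(n)[:,:,::-1]); m=cams.camera_model(n)
    print(n,m["fx"],m["fy"],m["cx"],m["cy"],np.round(m["extrinsics"],4).tolist())
s=sensors.sense();print(s["t"],s["tcp_pos"],s["tool_rot"],manip.grasp_offset)
E
```

```text
pics
top 444.25292401288283 444.25292401288283 315.12986390405484 206.3749914172563 [[-0.0009, -0.9997, -0.0248, 0.0181], [-0.9868, 0.0049, -0.1616, 0.5556], [0.1617, 0.0244, -0.9865, 1.2195], [0.0, 0.0, 0.0, 1.0]]
side 447.64595961476886 447.64595961476886 315.7871657282967 206.26682469228916 [[-0.9997, -0.0116, -0.0235, 0.5382], [0.0135, 0.54, -0.8416, 0.0901], [0.0224, -0.8416, -0.5397, 1.4964], [0.0, 0.0, 0.0, 1.0]]
0.1 [ 0.15688784 -0.60431888  0.23042093] [ 9.91960433e-01  1.26544620e-01  5.04361458e-05 -9.78105211e-04] 0.0187
```

View pics/top0.png

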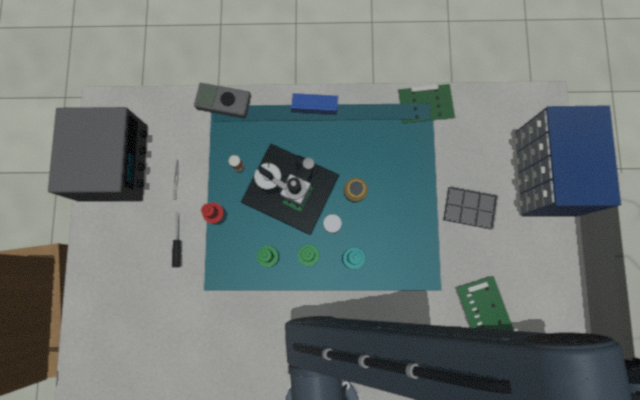

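View pics/side0.png

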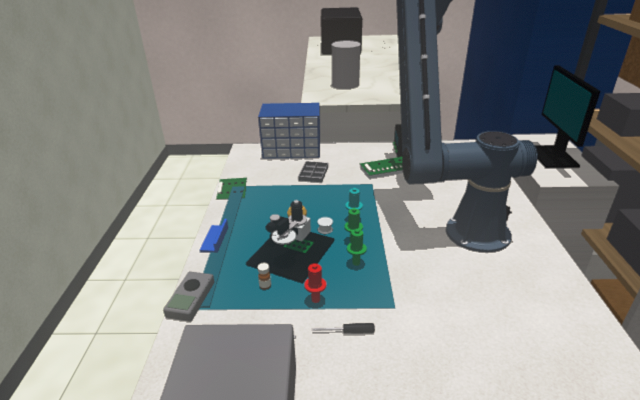

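The stand is the black plate at top (290,188) and side (290,250). The dial is at top (268,176) and the black-bodied camera at about (294,186). The look-alikes are green at (268,257) and (308,255), turquoise at (353,258) and red at (212,213), and all of them stand on the mat off the stand. Next I'll enlarge the stand in both views.

```bash
python3 - <<'E'
import cv2,numpy as np
a=cv2.imread("pics/top0.png")[138:238,235:345]; b=cv2.imread("pics/side0.png")[190:290,240:350]
f=lambda i:cv2.resize(i,None,fx=7.2,fy=6,interpolation=cv2.INTER_CUBIC)
for n,i in(("topc",a),("sidec",b)):
    i=np.clip(cv2.resize(i,(770,600) if 0 else (660,600),interpolation=cv2.INTER_CUBIC)*1.3,0,255).astype(np.uint8)
    for k in range(0,11): cv2.putText(i,str((235 if n=="topc" else 240)+10*k),(60*k,10),0,.35,(0,255,255),1); cv2.line(i,(60*k,12),(60*k,18),(0,255,255),1)
    for k in range(1,10): cv2.putText(i,str((138 if n=="topc" else 190)+10*k),(0,60*k+4),0,.35,(0,255,255),1)
    cv2.imwrite(f"pics/{n}.png",i)
E
```

```text
(no output)
```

View pics/topc.png

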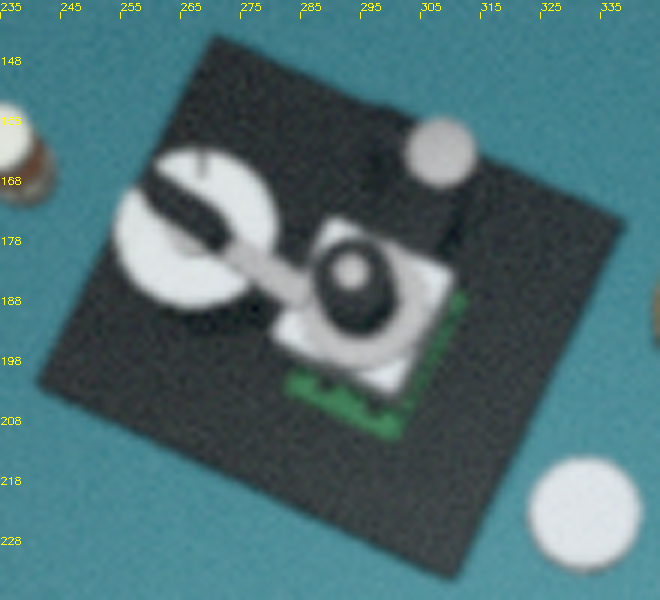

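View pics/sidec.png

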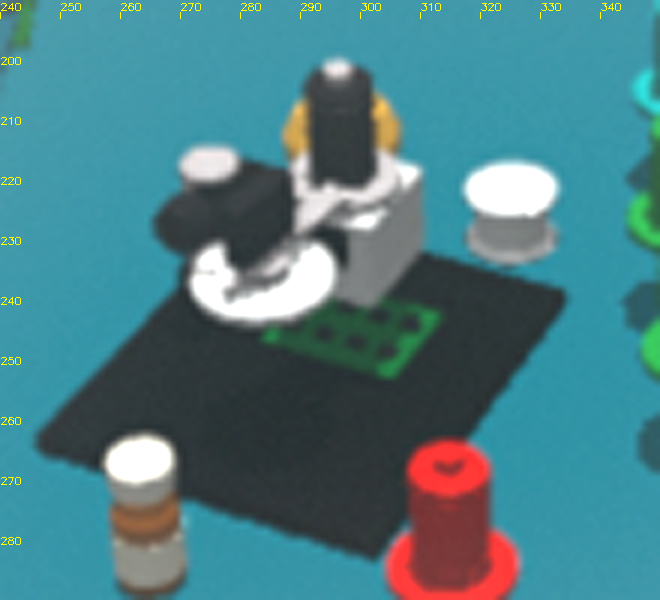

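The crops confirm the target: black body and pale collar in the sleeve, with stub top at top (293.5,183.2) and side (296.2,201.3). The catch's black bar runs up-left from the collar, and the index mark is at about top (268.7,165). I'll fit the stand pose from the corners I read off.

```bash
cat > h.py <<'E'
import numpy as np,cv2
from station import cams,sensors
from scipy.optimize import least_squares
M={n:cams.camera_model(n) for n in("top","side")}
def proj(n,P):
    m=M[n];E=np.array(m["extrinsics"]);p=np.atleast_2d(P)@E[:3,:3].T+E[:3,3]
    return np.c_[m["fx"]*p[:,0]/p[:,2]+m["cx"],m["fy"]*p[:,1]/p[:,2]+m["cy"]]
def W(s,P):
    P=np.atleast_2d(np.array(P,float))/1000;c,n=np.cos(s[2]),np.sin(s[2])
    return np.c_[s[0]+c*P[:,0]-n*P[:,1],s[1]+n*P[:,0]+c*P[:,1],P[:,2]]
E
python3 - <<'E'
from h import *
T=np.array([[110,145,12,215,37],[110,-85,12,627,222],[-90,-85,12,455,580],[-90,145,12,38,383],
[30,30,108,333,217],[30,-30,108,455,272],[-30,-30,108,395,397],[-30,30,108,272,333],[0,0,180,351,271]],float)
S=np.array([[110,145,12,38,445],[-90,145,12,375,558],[-90,-85,12,566,295],[0,0,180,337,68]],float)
tp=T[:,3:]/6+[235,138];sp=S[:,3:]/6+[240,190]
rt=lambda s:proj("top",W(s,T[:,:3]))-tp
rs=lambda s:proj("side",W(s,S[:,:3]))-sp
for nm,f in(("top",rt),("side",rs),("both",lambda s:np.r_[rt(s),rs(s)])):
    r=least_squares(lambda s:f(s).ravel(),[.55,.05,-.45],loss="soft_l1"); print(nm,r.x); print(np.round(f(r.x),1).tolist())
s=r.x;print("catch,mouth",W(s,[[0,85,148],[0,0,148]]))
i=cv2.imread("pics/topc.png")
def poly(P,c): cv2.polylines(i,[np.int32((proj("top",W(s,P))-[235,138])*6)],True,c,1)
a=np.linspace(0,6.28,50)
for j,c in((.0,(255,0,0)),(.15,(0,0,255)),(.25,(0,255,255))):
    d=np.array([-np.sin(j),-np.cos(j)]);n=np.array([-d[1],d[0]]);o=np.array([0,85])
    f=lambda u,v,z:[*(o+u*d+v*n),z]
    poly([f(-22,-7,160),f(22,-7,160),f(22,7,160),f(-22,7,160)],c); poly([f(20,-7,123),f(64,-7,123),f(64,7,123),f(20,7,123)],c)
poly(np.c_[30*np.cos(a),30*np.sin(a),0*a+115],(0,255,0))
poly(np.c_[18*np.cos(a),18*np.sin(a),0*a+172],(0,255,0))
d=np.array([np.sin(1.2),np.cos(1.2)]);poly([[*(np.array([0,85])+d*25),110],[*(np.array([0,85])+d*34),110]],(255,0,255))
cv2.imwrite("pics/ov.png",i)
E
```

```text
top [ 0.59405381  0.06789115 -0.44708772]
[[-0.3, -1.6], [0.5, -0.6], [-0.1, 0.7], [-1.1, 0.1], [0.2, 0.4], [-0.4, 0.4], [-0.0, -0.9], [0.7, 0.5], [0.3, 0.1]]
side [ 0.59234711  0.07674016 -0.44043152]
[[-1.5, -0.1], [0.3, -0.5], [0.6, -0.3], [0.0, 1.0]]
both [ 0.5936149   0.06851251 -0.44365822]
[[-0.7, -1.4], [0.2, -0.6], [-0.2, 0.8], [-1.3, 0.4], [-0.1, 0.6], [-0.7, 0.5], [-0.2, -0.7], [0.4, 0.7], [0.1, 0.2], [-1.6, -1.9], [-0.2, -2.4], [0.2, -1.7], [-0.3, -0.5]]
catch,mouth [[0.63010085 0.14528344 0.148     ]
 [0.5936149  0.06851251 0.148     ]]
```

View pics/ov.png

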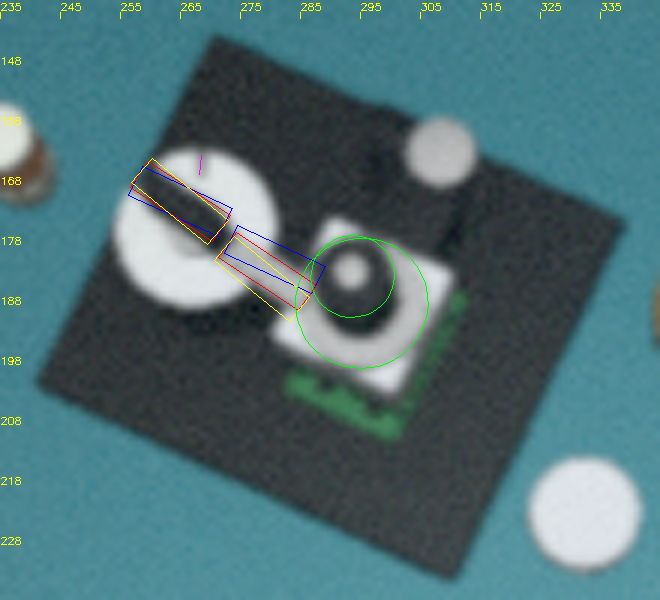

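The overlay fits within about 1 px, with the catch starting at about 0.17 rad. The stand is at (0.594, 0.068) with yaw -0.445, so the catch axis is at (0.630, 0.145). I'll move over the catch.

move_arm(targets=[{"dx":0.63,"dy":1,"rz":0.045},{"dx":0.63,"dy":1,"rz":0.045},{"dx":0.63,"dy":1,"rz":0.045},{"dx":0.63,"dy":1,"rz":0.045},{"dx":0.63,"dy":1,"rz":0.045},{"dx":0.63,"dy":1,"rz":0.045},{"dx":0.63,"dy":1,"rz":0.045},{"dx":0.63,"dy":1,"rz":0.045},{"dx":0.63,"dy":1,"rz":0.045},{"dx":0.63,"dy":1,"rz":0.045}], claw=60, newtons=30)

```text
schema error: expected keys dx, dy, dz, rx, ry, rz
```

move_arm(targets=[{"dx":0.63,"dy":1,"rz":0.045},{"dx":0.63,"dy":1,"rz":0.045},{"dx":0.63,"dy":1,"rz":0.045},{"dx":0.63,"dy":1,"rz":0.045},{"dx":0.63,"dy":1,"rz":0.045},{"dx":0.63,"dy":1,"rz":0.045},{"dx":0.63,"dy":1,"rz":0.045},{"dx":0.63,"dy":1,"rz":0.045},{"dx":0.63,"dy":1,"rz":0.045},{"dx":0.63,"dy":1,"rz":0.045}])

```text
schema error: expected keys dx, dy, dz, rx, ry, rz
```

move_arm(targets=[{"dx":0.63,"dy":1,"rz":0.045},{"dx":0.63,"dy":1,"rz":0.045},{"dx":0.63,"dy":1,"rz":0.045},{"dx":0.63,"dy":1,"rz":0.045},{"dx":0.63,"dy":1,"rz":0.045},{"dx":0.63,"dy":1,"rz":0.045},{"dx":0.63,"dy":1,"rz":0.045},{"dx":0.63,"dy":1,"rz":0.045},{"dx":0.63,"dy":1,"rz":0.045},{"dx":0.63,"dy":1,"rz":0.045}])

```text
schema error: expected keys dx, dy, dz, rx, ry, rz
```

All six keys are needed in each row.

move_arm(targets=[{"dx":0.63,"dy":1,"dz":0,"rx":0,"ry":0,"rz":0.045},{"dx":0.63,"dy":1,"dz":0,"rx":0,"ry":0,"rz":0.045},{"dx":0.63,"dy":1,"dz":0,"rx":0,"ry":0,"rz":0.045},{"dx":0.63,"dy":1,"dz":0,"rx":0,"ry":0,"rz":0.045},{"dx":0.63,"dy":1,"dz":0,"rx":0,"ry":0,"rz":0.045},{"dx":0.63,"dy":1,"dz":0,"rx":0,"ry":0,"rz":0.045},{"dx":0.63,"dy":1,"dz":0,"rx":0,"ry":0,"rz":0.045},{"dx":0.63,"dy":1,"dz":0,"rx":0,"ry":0,"rz":0.045},{"dx":0.63,"dy":1,"dz":0,"rx":0,"ry":0,"rz":0.045},{"dx":0.63,"dy":1,"dz":0,"rx":0,"ry":0,"rz":0.045}], claw=60, newtons=30)

```text
t: 1.35
tcp_pos: [0.3147, -0.3539, 0.231]
tool_rot: [0.97, 0.243, -0.0, -0.0]
force: [0.3, 0.0, 1.0]
finger_gap: 0.601
gripper_force: 0.0
```

move_arm(targets=[{"dx":0.63,"dy":1,"dz":0,"rx":0,"ry":0,"rz":0.045},{"dx":0.63,"dy":1,"dz":0,"rx":0,"ry":0,"rz":0.045},{"dx":0.63,"dy":1,"dz":0,"rx":0,"ry":0,"rz":0.045},{"dx":0.63,"dy":1,"dz":0,"rx":0,"ry":0,"rz":0.045},{"dx":0.63,"dy":1,"dz":0,"rx":0,"ry":0,"rz":0.045},{"dx":0.63,"dy":1,"dz":0,"rx":0,"ry":0,"rz":0.045},{"dx":0.63,"dy":1,"dz":0,"rx":0,"ry":0,"rz":0.045},{"dx":0.63,"dy":1,"dz":0,"rx":0,"ry":0,"rz":0.045},{"dx":0.63,"dy":1,"dz":0,"rx":0,"ry":0,"rz":0.045},{"dx":0.63,"dy":1,"dz":0,"rx":0,"ry":0,"rz":0.045}])

```text
t: 2.6
tcp_pos: [0.4721, -0.104, 0.2311]
tool_rot: [0.935, 0.355, -0.0, -0.0]
force: [-1.4, -0.8, -0.5]
finger_gap: 0.597
gripper_force: 0.0
```

move_arm(targets=[{"dx":0.63,"dy":1,"dz":0,"rx":0,"ry":0,"rz":0.045},{"dx":0.63,"dy":1,"dz":0,"rx":0,"ry":0,"rz":0.045},{"dx":0.63,"dy":1,"dz":0,"rx":0,"ry":0,"rz":0.045},{"dx":0.63,"dy":1,"dz":0,"rx":0,"ry":0,"rz":0.045},{"dx":0.63,"dy":1,"dz":0,"rx":0,"ry":0,"rz":0.045},{"dx":0.63,"dy":1,"dz":0,"rx":0,"ry":0,"rz":0.045},{"dx":0.63,"dy":1,"dz":0,"rx":0,"ry":0,"rz":0.045},{"dx":0.63,"dy":1,"dz":0,"rx":0,"ry":0,"rz":0.045},{"dx":0.63,"dy":1,"dz":0,"rx":0,"ry":0,"rz":0.045},{"dx":0.63,"dy":1,"dz":0,"rx":0,"ry":0,"rz":0.045}])

```text
t: 3.85
tcp_pos: [0.6295, 0.1459, 0.2307]
tool_rot: [0.887, 0.462, -0.001, -0.0]
force: [0.2, -0.3, 0.7]
finger_gap: 0.603
gripper_force: 0.0
```

move_arm(targets=[{"dx":0.02,"dy":-0.02,"dz":-0.5,"rx":0,"ry":0,"rz":0},{"dx":0,"dy":0,"dz":-0.5,"rx":0,"ry":0,"rz":0},{"dx":0,"dy":0,"dz":-0.5,"rx":0,"ry":0,"rz":0},{"dx":0,"dy":0,"dz":-0.5,"rx":0,"ry":0,"rz":0},{"dx":0,"dy":0,"dz":-0.5,"rx":0,"ry":0,"rz":0},{"dx":0,"dy":0,"dz":-0.5,"rx":0,"ry":0,"rz":0},{"dx":0,"dy":0,"dz":-0.5,"rx":0,"ry":0,"rz":0},{"dx":0,"dy":0,"dz":-0.4,"rx":0,"ry":0,"rz":0},{"dx":0,"dy":0,"dz":-0.1,"rx":0,"ry":0,"rz":0},{"dx":0,"dy":0,"dz":0,"rx":0,"ry":0,"rz":0}])

```text
t: 5.1
tcp_pos: [0.6301, 0.1446, 0.1313]
tool_rot: [0.887, 0.462, 0.0, 0.0]
force: [0.2, 0.2, -0.6]
finger_gap: 0.595
gripper_force: 0.0
```

move_arm(targets=[{"dx":0,"dy":0,"dz":0,"rx":0,"ry":0,"rz":0},{"dx":0,"dy":0,"dz":0,"rx":0,"ry":0,"rz":0},{"dx":0,"dy":0,"dz":0,"rx":0,"ry":0,"rz":0},{"dx":0,"dy":0,"dz":0,"rx":0,"ry":0,"rz":0},{"dx":0,"dy":0,"dz":0,"rx":0,"ry":0,"rz":0},{"dx":0,"dy":0,"dz":0,"rx":0,"ry":0,"rz":0},{"dx":0,"dy":0,"dz":0,"rx":0,"ry":0,"rz":0},{"dx":0,"dy":0,"dz":0,"rx":0,"ry":0,"rz":0},{"dx":0,"dy":0,"dz":0,"rx":0,"ry":0,"rz":0},{"dx":0,"dy":0,"dz":0,"rx":0,"ry":0,"rz":0}], claw=0, newtons=25)

```text
t: 6.35
tcp_pos: [0.6304, 0.1445, 0.1319]
tool_rot: [0.887, 0.462, 0.001, 0.0]
force: [-0.1, -1.2, 4.4]
finger_gap: 0.16
gripper_force: 29.6
```

The catch bar is held: the opening is 13.6 mm and the side force is small. Turning it 59° clockwise.

move_arm(targets=[{"dx":0,"dy":0,"dz":0,"rx":0,"ry":0,"rz":-0.247},{"dx":0,"dy":0,"dz":0,"rx":0,"ry":0,"rz":-0.247},{"dx":0,"dy":0,"dz":0,"rx":0,"ry":0,"rz":-0.247},{"dx":0,"dy":0,"dz":0,"rx":0,"ry":0,"rz":-0.247},{"dx":0,"dy":0,"dz":0,"rx":0,"ry":0,"rz":-0.247},{"dx":0,"dy":0,"dz":0,"rx":0,"ry":0,"rz":-0.247},{"dx":0,"dy":0,"dz":0,"rx":0,"ry":0,"rz":-0.247},{"dx":0,"dy":0,"dz":0,"rx":0,"ry":0,"rz":-0.247},{"dx":0,"dy":0,"dz":0,"rx":0,"ry":0,"rz":0},{"dx":0,"dy":0,"dz":0,"rx":0,"ry":0,"rz":0}])

```text
t: 7.6
tcp_pos: [0.6292, 0.147, 0.1319]
tool_rot: [0.999, -0.037, -0.0, -0.002]
force: [-1.6, 5.3, 6.7]
finger_gap: 0.16
gripper_force: 29.8
```

move_arm(targets=[{"dx":0,"dy":0,"dz":0,"rx":0,"ry":0,"rz":0},{"dx":0,"dy":0,"dz":0,"rx":0,"ry":0,"rz":0},{"dx":0,"dy":0,"dz":0,"rx":0,"ry":0,"rz":0},{"dx":0,"dy":0,"dz":0.5,"rx":0,"ry":0,"rz":0},{"dx":0,"dy":0,"dz":0.5,"rx":0,"ry":0,"rz":0},{"dx":0,"dy":0,"dz":0.8,"rx":0,"ry":0,"rz":0},{"dx":0,"dy":0,"dz":0.8,"rx":0,"ry":0,"rz":0},{"dx":0,"dy":0,"dz":0.8,"rx":0,"ry":0,"rz":0},{"dx":0,"dy":0,"dz":0.6,"rx":0,"ry":0,"rz":0},{"dx":0,"dy":0,"dz":0,"rx":0,"ry":0,"rz":0}], claw=60)

```text
t: 8.85
tcp_pos: [0.6309, 0.1446, 0.2334]
tool_rot: [0.999, -0.037, 0.002, -0.0]
force: [0.8, -0.9, -0.7]
finger_gap: 0.597
gripper_force: 0.0
```

move_arm(targets=[{"dx":-0.18,"dy":-0.37,"dz":0,"rx":0,"ry":0,"rz":0.287},{"dx":-0.18,"dy":-0.37,"dz":0,"rx":0,"ry":0,"rz":0.287},{"dx":-0.18,"dy":-0.37,"dz":0,"rx":0,"ry":0,"rz":0.287},{"dx":-0.18,"dy":-0.37,"dz":0,"rx":0,"ry":0,"rz":0.287},{"dx":-0.18,"dy":-0.37,"dz":0,"rx":0,"ry":0,"rz":0.287},{"dx":-0.18,"dy":-0.37,"dz":0,"rx":0,"ry":0,"rz":0.287},{"dx":-0.18,"dy":-0.37,"dz":0,"rx":0,"ry":0,"rz":0.287},{"dx":-0.18,"dy":-0.37,"dz":0,"rx":0,"ry":0,"rz":0.287},{"dx":0,"dy":0,"dz":0,"rx":0,"ry":0,"rz":0},{"dx":0,"dy":0,"dz":0,"rx":0,"ry":0,"rz":0}], claw=80)

```text
t: 10.1
tcp_pos: [0.5939, 0.0708, 0.2309]
tool_rot: [0.846, 0.534, -0.0, -0.0]
force: [0.5, -0.4, -0.2]
finger_gap: 0.799
gripper_force: 0.0
```

```bash
python3 - <<'E'
from h import *
s=[.5945,.0695,-.4437]
ims=[]
for n,(x,y) in(("side",(245,185)),("top",(235,130))):
    im=cams.snapshot(n)[:,:,::-1][y:y+75,x:x+80]
    i=np.clip(cv2.resize(im,(400,375),interpolation=cv2.INTER_CUBIC)*1.4,0,255).astype(np.uint8)
    raw=i.copy()
    j=1.2;d=np.array([-np.sin(j),-np.cos(j)]);m=np.array([-d[1],d[0]]);o=np.array([0,85])
    f=lambda u,v,z:[*(o+u*d+v*m),z]
    for P in([f(-22,-7,160),f(22,-7,160),f(22,7,160),f(-22,7,160)],[f(20,-7,123),f(64,-7,123),f(64,7,123),f(20,7,123)]):
        cv2.polylines(i,[np.int32((proj(n,W(s,P))-[x,y])*5)],True,(0,0,255),1)
    ims.append(np.vstack([raw,i])[:,:])
o=np.hstack(ims);cv2.imwrite("pics/c1.png",cv2.resize(o,(640,600)))
E
```

```text
(no output)
```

View pics/c1.png

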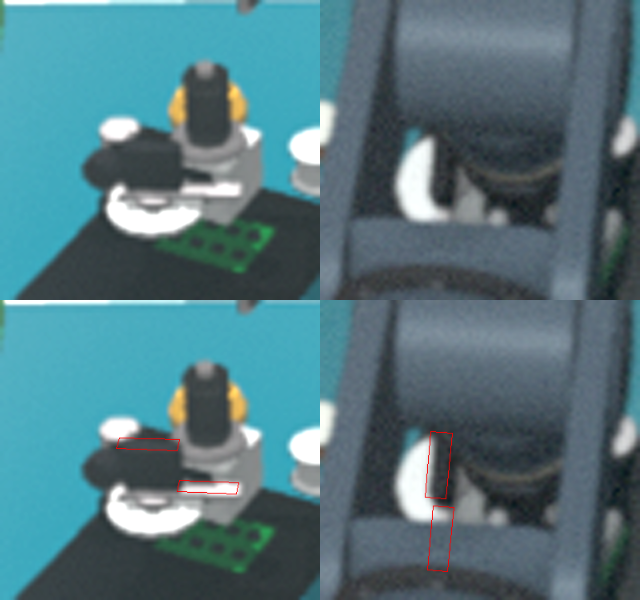

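The catch's finger is off the collar, and its image matches the 1.2 rad model within about a pixel. Descending on the camera body and closing at the lightest grip.

move_arm(targets=[{"dx":0.03,"dy":-0.03,"dz":-0.4,"rx":0,"ry":0,"rz":0},{"dx":0,"dy":0,"dz":-0.5,"rx":0,"ry":0,"rz":0},{"dx":0,"dy":0,"dz":-0.5,"rx":0,"ry":0,"rz":0},{"dx":0,"dy":0,"dz":-0.5,"rx":0,"ry":0,"rz":0},{"dx":0,"dy":0,"dz":-0.5,"rx":0,"ry":0,"rz":0},{"dx":0,"dy":0,"dz":-0.5,"rx":0,"ry":0,"rz":0},{"dx":0,"dy":0,"dz":-0.5,"rx":0,"ry":0,"rz":0},{"dx":0,"dy":0,"dz":-0.4,"rx":0,"ry":0,"rz":0},{"dx":0,"dy":0,"dz":-0.2,"rx":0,"ry":0,"rz":0},{"dx":0,"dy":0,"dz":0,"rx":0,"ry":0,"rz":0}])

```text
t: 11.45
tcp_pos: [0.5946, 0.0698, 0.131]
tool_rot: [0.845, 0.535, -0.0, -0.0]
force: [0.7, -0.6, 0.5]
finger_gap: 0.794
gripper_force: 0.0
```

move_arm(targets=[{"dx":0,"dy":0,"dz":0,"rx":0,"ry":0,"rz":0},{"dx":0,"dy":0,"dz":0,"rx":0,"ry":0,"rz":0},{"dx":0,"dy":0,"dz":0,"rx":0,"ry":0,"rz":0},{"dx":0,"dy":0,"dz":0,"rx":0,"ry":0,"rz":0},{"dx":0,"dy":0,"dz":0,"rx":0,"ry":0,"rz":0},{"dx":0,"dy":0,"dz":0,"rx":0,"ry":0,"rz":0},{"dx":0,"dy":0,"dz":0,"rx":0,"ry":0,"rz":0},{"dx":0,"dy":0,"dz":0,"rx":0,"ry":0,"rz":0},{"dx":0,"dy":0,"dz":0,"rx":0,"ry":0,"rz":0},{"dx":0,"dy":0,"dz":0,"rx":0,"ry":0,"rz":0}], claw=0, newtons=20)

```text
t: 12.7
tcp_pos: [0.5954, 0.0696, 0.1319]
tool_rot: [0.845, 0.535, 0.001, 0.001]
force: [1.7, -1.0, 5.6]
finger_gap: 0.416
gripper_force: 22.6
```

```bash
python3 -c "
from station import sensors
s=sensors.sense();print(s['tcp_pos'],s['force'],s['ft_torque'],s['q'])"
```

```text
[0.59544066 0.06964761 0.13188796] [ 1.67357161 -1.0092948   5.57739337] [-0.0413606  -0.11385093  0.02939918] [-6.97392858e-02  6.19190913e-01  1.58758724e+00 -1.24724011e-04
  9.33021235e-01  3.72986894e-01]
```

The body is held at 35.4 mm with only 2 N of side force. Drawing it up slowly.

move_arm(targets=[{"dx":0,"dy":0,"dz":0,"rx":0,"ry":0,"rz":0},{"dx":0,"dy":0,"dz":0.04,"rx":0,"ry":0,"rz":0},{"dx":0,"dy":0,"dz":0.04,"rx":0,"ry":0,"rz":0},{"dx":0,"dy":0,"dz":0.04,"rx":0,"ry":0,"rz":0},{"dx":0,"dy":0,"dz":0.04,"rx":0,"ry":0,"rz":0},{"dx":0,"dy":0,"dz":0.04,"rx":0,"ry":0,"rz":0},{"dx":0,"dy":0,"dz":0.04,"rx":0,"ry":0,"rz":0},{"dx":0,"dy":0,"dz":0.04,"rx":0,"ry":0,"rz":0},{"dx":0,"dy":0,"dz":0.04,"rx":0,"ry":0,"rz":0},{"dx":0,"dy":0,"dz":0,"rx":0,"ry":0,"rz":0}], newtons=30)

```text
t: 13.95
tcp_pos: [0.5947, 0.0698, 0.1395]
tool_rot: [0.845, 0.535, 0.0, 0.0]
force: [3.6, -1.4, -5.9]
finger_gap: 0.413
gripper_force: 30.6
```

move_arm(targets=[{"dx":0.02,"dy":-0.01,"dz":0.05,"rx":0,"ry":0,"rz":0},{"dx":0.02,"dy":-0.01,"dz":0.05,"rx":0,"ry":0,"rz":0},{"dx":0,"dy":0,"dz":0.05,"rx":0,"ry":0,"rz":0},{"dx":0,"dy":0,"dz":0.05,"rx":0,"ry":0,"rz":0},{"dx":0,"dy":0,"dz":0.05,"rx":0,"ry":0,"rz":0},{"dx":0,"dy":0,"dz":0.05,"rx":0,"ry":0,"rz":0},{"dx":0,"dy":0,"dz":0.05,"rx":0,"ry":0,"rz":0},{"dx":0,"dy":0,"dz":0.05,"rx":0,"ry":0,"rz":0},{"dx":0,"dy":0,"dz":0.05,"rx":0,"ry":0,"rz":0},{"dx":0,"dy":0,"dz":0,"rx":0,"ry":0,"rz":0}])

```text
t: 15.2
tcp_pos: [0.5956, 0.0693, 0.1506]
tool_rot: [0.845, 0.535, -0.0, -0.0]
force: [0.1, -0.5, -3.2]
finger_gap: 0.413
gripper_force: 30.9
```

move_arm(targets=[{"dx":0,"dy":0,"dz":0.06,"rx":0,"ry":0,"rz":0},{"dx":0,"dy":0,"dz":0.06,"rx":0,"ry":0,"rz":0},{"dx":0,"dy":0,"dz":0.06,"rx":0,"ry":0,"rz":0},{"dx":0,"dy":0,"dz":0.06,"rx":0,"ry":0,"rz":0},{"dx":0,"dy":0,"dz":0.06,"rx":0,"ry":0,"rz":0},{"dx":0,"dy":0,"dz":0.06,"rx":0,"ry":0,"rz":0},{"dx":0,"dy":0,"dz":0.06,"rx":0,"ry":0,"rz":0},{"dx":0,"dy":0,"dz":0.03,"rx":0,"ry":0,"rz":0},{"dx":0,"dy":0,"dz":0,"rx":0,"ry":0,"rz":0},{"dx":0,"dy":0,"dz":0,"rx":0,"ry":0,"rz":0}])

```text
t: 16.45
tcp_pos: [0.5957, 0.0693, 0.1619]
tool_rot: [0.845, 0.535, -0.0, -0.0]
force: [-1.2, 0.2, -4.3]
finger_gap: 0.415
gripper_force: 30.9
```

```bash
python3 - <<'E'
from h import *
x,y=245,170
im=cams.snapshot("side")[:,:,::-1][y:y+75,x:x+100]
i=np.clip(cv2.resize(im,None,fx=8,fy=8,interpolation=cv2.INTER_CUBIC)*1.4,0,255).astype(np.uint8)
s=[.5955,.0695,-.4437];a=np.linspace(0,6.28,50)
for z,c in((108,(255,0,0)),(138,(0,255,0)),(145,(0,0,255))):
    r=12.5 if z==108 else 30
    cv2.polylines(i,[np.int32((proj("side",W(s,np.c_[r*np.cos(a),r*np.sin(a),0*a+z]))-[x,y])*8)],True,c,1)
cv2.imwrite("pics/l.png",i)
E
```

```text
(no output)
```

View pics/l.png

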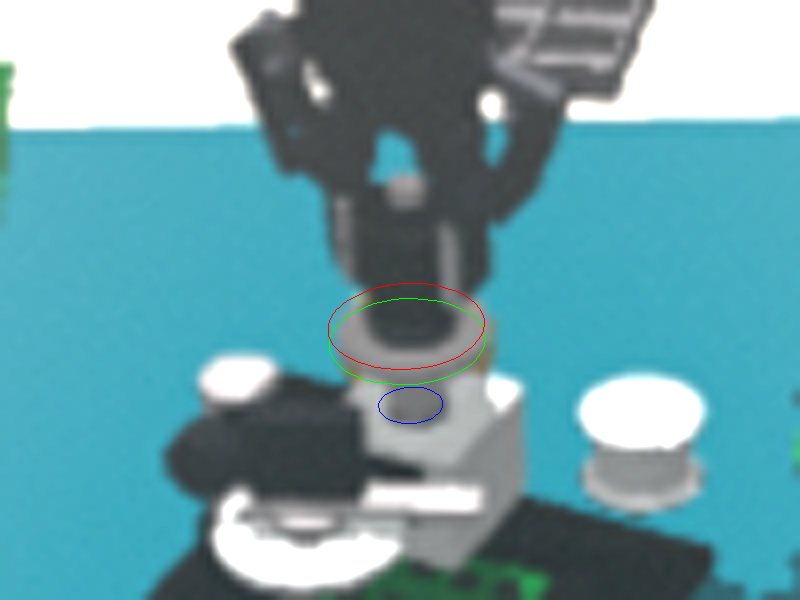

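The side view shows the collar's underside bottom edge at about (405,384) in the crop, on the model for 30 mm up. The camera is upright, the catch is unmoved and the forces are small. Handing in.

```bash
python3 -c "
from station import order
print(order.sign_off())"
```

```text
the job is handed in; nothing more can be done
None
```

I turned the catch to its index mark and drew the camera up 30 mm, where the gripper is still holding it. The job is handed in, but no verdict came back.

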